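# Press a brake lever to its stop and hold it for gap measurement

### The arm

A 6-joint arm with a two-finger parallel gripper is mounted at the origin on a cart in front of the work surface, level with it; the furniture and walls round the work are solid. World frame = base frame: x ahead of the robot, y to its left, z up, the work surface at z = 0. Lengths are in mm, angles in rad, forces in N, time in s.
With the tool pointing down it reaches from about 275 to 750 mm from the base axis. Payload 10.2 kg.
Tool frame: the origin (TCP) lies at the very end of the fingers, on their centre line; the grasp point (between the pads) lies 19 mm behind it; z points along the fingers, y is the direction in which the jaws open and shut (so a half turn about z gives the same grasp; the last joint's range is limited). The gripper opens to 85 mm and grips with 20 to 120 N. Pads are 22 mm wide; open, the fingers measure 114 mm over their backs; the gripper's body (76 mm by 85 mm) begins 54 mm behind the grasp point. The pads swing forward as they close: fully open they stand 13 mm farther back than shut.
Start: joints at [1.019, 0.313, 1.498, -0, 1.331, -0.223], TCP at [169.539, 496.878, 231.294] pointing down, gripper open.
Joint ranges: [-2.94, 2.94], [-0.97, 2.17], [0.19, 2.56], [-1.23, 4.37], [0.02, 3.11], [-2.88, 2.88]. Speed limits (rad/s): [2.39, 2.39, 3.01, 3.14, 3.14, 3.14].

### API

Orientations are given as a unit quaternion [w, x, y, z].
In Python, from rig import * gives the robot as it stands. The module is installed in compiled form; this text tells all that it offers.
- The arm moves only by the shell command python3 -m crank 'ROWS' [FORCE]. ROWS is a JSON object of lists of equal length, an entry for each row: "dp": the shift along the world's x, y, z in cm, a list of three; "delta_rot": the turn, a rotation vector about the world's x, y, z in degrees, a list of three; "claw": the closure in counts, from 0 (fully open) to 255 (shut). A call has 1 to 10 rows; each row shifts and turns the commanded pose from where the row before left it; what a row does not reach is not made up. A row lasts 1/10 s, in which the tool goes at most 50 mm and 8.59 degrees, less where a joint would pass 70% of its speed; a pose out of reach is approached as far as the arm can. A call is refused whole if a number of a shift passes 5 or a number of a turn 8.59, either way. A call with a gripper value outside its range is refused whole. The fingers move at their own pace and stop on an object; FORCE is the grip in N (left out, the last holds). Time passes only in rows, so rows that do not move let the fingers close. It gives the time, the measured TCP pose, the force and the opening at its end, in the units of the state.
- sense(): the state, without advancing time (a new reading comes with each control period).
- capture(name): name is "scene" or "top"; returns (picture, depth): 420x560x3 uint8, red, green, blue; 420x560 float32, mm along the optical axis (not along the pixel's ray), 0 where there is no reading.
- camera_model(name): a dict with "fx", "fy", "cx", "cy" (pixels), "cam_to_world" (4x4, takes a point from camera to world coordinates). Camera axes: x right, y up, looking along -z (the intrinsics and any distortion apply to the point x, -y, -z); pixel columns grow to the right and rows downward; lengths in mm; the calibration is good to about 2 mm. A picture is of the moment at which its call begins. camera_model takes no time and is no camera call.
- finish_job(): hands the job in, once; it reports no verdict.
Trained networks look in the newest picture that a camera, given by its name, has taken for a name from the list of things; names that differ only in an ending like _2 or _b are one class to them, and where a whole thing is asked for, a point or a joint stands for the part that bears it (a point fixed in the world has none). Each returns a list of dicts, best first, with "p" (0 to 1); they miss things now and then, are a little off and sometimes report something else, mostly with a low value. They report only what shows in the picture. A call takes as long as a camera call.
- boxes_of(camera, target): "centre" ([column, row] in pixels, amid what is visible of it).
- masks_of(camera, target): "region" (420x560 bool, what is visible of it) and "centre" ([column, row] in pixels, amid what is visible of it).
- pinpoint(camera, target): "centre" ([column, row] in pixels: a listed point, or the origin of a listed thing).
The state is a dict: "time_s": time; "joints": joint angles; "dq": joint speeds; "tau": joint torques, N m; "eef_pos": TCP position; "ee_rot": TCP orientation; "force": force on the tool from outside, world axes, zero at the start; "wrist_torque": the same for the moment, N m; "grip_width": opening from 0.0 (shut) to 1.0 (fully open).
Only numpy, scipy, OpenCV 4.12 (cv2) and the standard library are available. Lean on these libraries where they do the work, as an engineer would, in place of code of your own. Each camera call takes 0.05 s, during which the arm holds its last target.

### The job

On the test stand with the bare aluminium brake lever, press the lever in towards the bar with the outside of the fingers until it meets its stop, and let it spring all the way back out. Then press it in to its stop once more, gently, and finish the program while still holding it there, so that the gap left to the bar can be measured. Keep off the bar and do not pinch or hook the lever; leave the black clutch lever and its stand alone, and do not disturb or lift the tools and samples around.

Things in the scene. Friction and masses are not known exactly. Their poses are not given: they have to be found in the camera images.
- brake_stand: test stand of the brake lever, fixed: steel plate 100x160x10 mm, two pillars, level bar stub 200 mm long on top, axis 100 mm up over the origin, rubber grip 30 mm across. Origin under the plate's centre, own +x points from the lever side across the bar, own y runs along the bar. Nothing on it is higher than 120 mm. The lever's pivot is near its +y end.
- brake_stand_pivot (a point): fixed pivot of the brake lever, at (-45, +60, 100) mm in the stand's frame; the lever turns level about it
- brake_lever_press (a point): where to press: middle of the brake lever's flat outer face (35 mm long, 14 high, 100 mm above the table; blade 8 mm thick). Moves with the lever: at (-27.4, -66.7, 0) mm from the pivot, outward normal (-0.98, 0.196, 0), both in the stand's frame turned by the joint value. The blade ends in a ball 18 mm across, 124 mm from the pivot
- brake_lever (a joint): bare aluminium brake lever, rad: 0 = let out (at rest), 0.30 = fully in, at its built-in stop, about 25 mm short of the bar's grip. Positive turns it about the vertical anticlockwise seen from above. A spring pushes it out; at the pressing point it takes about 3 N at first and 8 N at the end, where it meets the firm stop
- clutch_stand: test stand of the black clutch lever, fixed: steel plate 100x160x10 mm, two pillars, level bar stub 200 mm long on top, axis 100 mm up over the origin, rubber grip 30 mm across. Origin under the plate's centre, own +x points from the lever side across the bar, own y runs along the bar. Nothing on it is higher than 120 mm. The lever's pivot is near its -y end. Mirror image of the brake's. Leave alone.
- clutch_lever_press (a point): middle of the outer face of the black clutch lever's blade, 100 mm above the table. Leave alone
- clutch_lever (a joint): joint of the black clutch lever, rad: 0 = let out, 0.30 = fully in. Leave alone
- caliper: digital caliper lying flat, 66x233x13 mm; loose bystander, origin at the centre of its underside; leave alone
- plug_gauge_a: small plug gauge, 82 mm long; loose bystander, origin at the centre of its underside; leave alone
- weight: brass weight, 30 mm across, 40 high; loose bystander, origin at the centre of its underside; leave alone
- ring_gauge_b: steel setting ring, 38 mm across, 14 high; loose bystander, origin at the centre of its underside; leave alone
- loupe: black stand loupe, 41 mm across, 44 high; loose bystander, origin at the centre of its underside; leave alone
- micrometer: micrometer lying flat, 48x125x14 mm; loose bystander, origin at the centre of its underside; leave alone
- gear_b: small steel gear, 36 mm across, 14 high; loose bystander, origin at the centre of its underside; leave alone
- screwdriver: small orange screwdriver lying flat, 160 mm long; loose bystander, origin at the centre of its underside; leave alone

How it is judged (in metres and radians):
On the way, in this order (a step that is already met when the one before it is completed fails the run):
1. the brake lever is pressed in to its stop by the fingers (value of joint brake_lever above 0.285 rad and contact force between the fingers and brake_lever above 2 N), for 0.2 s.
2. the brake lever is let out again, all the way (value of joint brake_lever below 0.02 rad), for 0.2 s.
3. the brake lever is pressed in to its stop again and held by the fingers (all of step 1), for 0.5 s.
At the end, for the whole second after the job is handed in: the brake lever has been worked once to its stop and back and is now held still against its stop (joint above 0.285 of 0.30 rad) by the fingers, which press on it with more than 2 N; the clutch lever rests fully out (below 0.03 rad) and untouched (all of step 3 and velocity of joint brake_lever between -0.05 and 0.05 rad/s and contact force between the arm and clutch_stand below 0.5 N and value of joint clutch_lever below 0.03 rad); the arm keeps its last pose, push and grip.
It fails at once if the brake lever is forced: the fingers push it with more than 45 N (contact force between the fingers and brake_lever above 45 N).
It fails at once if the robot pushes on the brake stand's bar, grip or bar clamps (more than 3 N) ((contact force between the fingers and brake_bar above 3 N or contact force between the fingers and brake_grip above 3 N or contact force between the fingers and brake_clamp_inner above 3 N or contact force between the fingers and brake_clamp_outer above 3 N) or (contact force between the arm and brake_bar above 3 N or contact force between the arm and brake_grip above 3 N or contact force between the arm and brake_clamp_inner above 3 N or contact force between the arm and brake_clamp_outer above 3 N)).
It fails at once if the lever is pinched or hooked: fingers touch its inner face (contact force between the fingers and brake_blade_inside_1 above 1 N or contact force between the fingers and brake_blade_inside_2 above 1 N or contact force between the fingers and brake_blade_inside_3 above 1 N).
It fails at once if the clutch lever is pressed in (more than 0.06 rad) or its stand is pushed (more than 3 N) (value of joint clutch_lever above 0.06 rad or contact force between any of the fingers, the arm and clutch_stand above 3 N).
It fails at once if a bystander is moved by more than 15 mm (distance of any of caliper, plug_gauge_a, weight, ring_gauge_b, loupe, micrometer, gear_b, screwdriver from where it was at the start of the episode above 0.015 m).
It also fails if it takes over 45 s, if anything falls off the work surface, if the arm or the gripper's body presses on something with over 40 N, if the wrist force passes 120 N, or if a joint passes its speed limit or range.

## Working session

There is one attempt and no reset: what is moved stays moved. The work goes in short steps, Python scripts to look and compute and a shell command to move; the robot and the scene stay as the last step left them, time stands still between calls to the robot, and variables do not carry over. Pictures are saved under pics/ and viewed, and the job is handed in when it is done.

```bash
mkdir -p pics; cat > h.py <<'E'
from rig import *
import numpy as np, cv2
def px2w(cam,c,r,d):
    m=camera_model(cam); x=(c-m["cx"])/m["fx"]*d; y=-(r-m["cy"])/m["fy"]*d
    return (np.array(m["cam_to_world"])@[x,y,-d,1])[:3]
def px2z(cam,c,r,z):
    m=camera_model(cam);T=np.array(m["cam_to_world"]);o=T[:3,3]
    v=T[:3,:3]@[(c-m["cx"])/m["fx"],-(r-m["cy"])/m["fy"],-1]
    return o+v*(z-o[2])/v[2]
E
python3 - <<'E'
from h import *
np.set_printoptions(precision=1,suppress=True)
for c in ["scene","top"]:
    p,d=capture(c); cv2.imwrite(f"pics/{c}1.png",p[:,:,::-1]); np.save(f"{c}_d.npy",d)
    print(c,{k:(np.round(v,3).tolist()) for k,v in camera_model(c).items()})
    for t,z in [("brake_stand",0),("brake_stand_pivot",100),("brake_lever_press",100),("clutch_stand",0),("clutch_lever_press",100)]:
        for q in pinpoint(c,t)[:2]: print(t,q["p"],np.array(q["centre"]),px2z(c,*q["centre"],z))
print(sense())
E
```

```text
scene {'fx': 379.837, 'fy': 379.837, 'cx': 286.723, 'cy': 208.557, 'cam_to_world': [[0.78, 0.325, -0.534, -45.475], [-0.625, 0.398, -0.671, -684.833], [-0.005, 0.858, 0.514, 671.412], [0.0, 0.0, 0.0, 1.0]]}
brake_stand 0.75 [278.6 213.8] [610.3 183.3   0. ]
brake_stand_pivot 0.88 [256.3 183.9] [570.1 248.6 100. ]
brake_lever_press 0.64 [257. 197.] [521.2 174.4 100. ]
brake_lever_press 0.51 [233.5 247.1] [327.9  -0.4 100. ]
clutch_stand 0.65 [366.2 274.7] [ 602.6 -208.4    0. ]
clutch_lever_press 0.58 [344.  252.4] [ 526.9 -190.1  100. ]
clutch_lever_press 0.53 [223.7 204.3] [418.4 200.6 100. ]
top {'fx': 469.235, 'fy': 469.235, 'cx': 275.072, 'cy': 208.961, 'cam_to_world': [[-0.011, 0.994, -0.106, 428.784], [-1.0, -0.01, 0.017, 68.347], [0.015, 0.107, 0.994, 1276.404], [0.0, 0.0, 0.0, 1.0]]}
brake_stand 0.92 [226.2 194.5] [606.5 180.7   0. ]
brake_stand_pivot 0.93 [193.6 206.2] [563.6 253.8 100. ]
brake_lever_press 0.51 [221.5 219. ] [530.6 183.7 100. ]
brake_lever_press 0.32 [290.7 168.5] [657.9   7.8 100. ]
clutch_stand 0.68 [391.  269.6] [ 397.1 -265.     0. ]
clutch_stand 0.63 [360.  194.5] [ 603.1 -187.1    0. ]
clutch_lever_press 0.76 [368.  217.2] [ 531.4 -185.6  100. ]
{'time_s': 0.6, 'joints': array([ 1. ,  0.3,  1.5,  0. ,  1.3, -0.2]), 'dq': array([-0., -0., -0., -0., -0.,  0.]), 'tau': array([ -0. , -41.2, -26. ,  -0. ,   0. ,  -0. ]), 'eef_pos': array([169.5, 496.9, 231.3]), 'ee_rot': array([-0. ,  0.2,  1. , -0. ]), 'force': array([-1.6,  0. ,  0.2]), 'wrist_torque': array([ 0., -0.,  0.]), 'grip_width': 1.0009583586131527}
```

View pics/scene1.png

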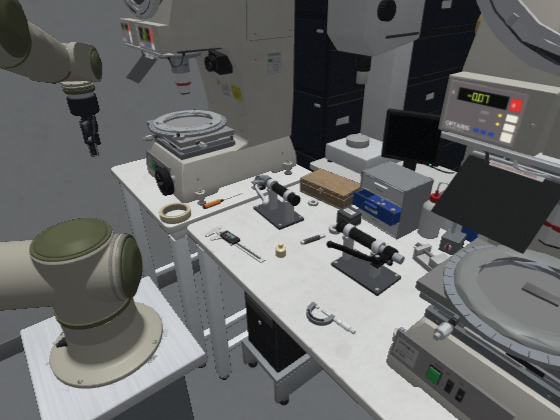

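View pics/top1.png

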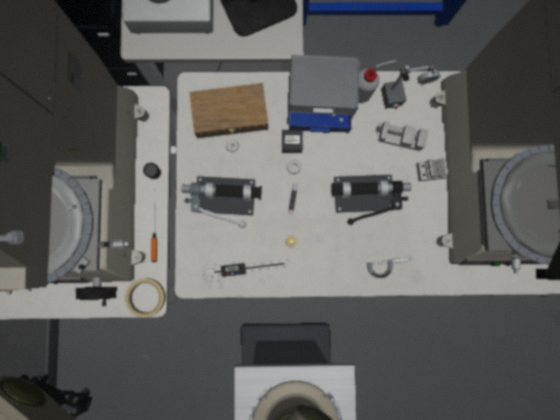

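The top view shows the brake stand at (225,195), its bare lever running from about (188,207) to its ball at (243,225). The black clutch stand is at (367,195), the weight at (291,241) and the caliper at (245,268). I'll zoom in on the stand and check the stand's yaw with depth.

```bash
python3 - <<'E'
from h import *
np.set_printoptions(precision=1,suppress=True)
p=cv2.imread("pics/top1.png"); d=np.load("top_d.npy")
cv2.imwrite("pics/z1.png",cv2.resize(p[165:285,170:310],None,fx=5,fy=5,interpolation=cv2.INTER_CUBIC))
capture("top");capture("scene")
for c in ["top","scene"]:
  for t in ["brake_stand","brake_lever","brake_stand_pivot","brake_lever_press"]:
    for q in pinpoint(c,t)[:2]: print(c,t,q["p"],q["centre"])
for t in ["brake_lever","brake_stand"]:
    for q in masks_of("top",t)[:2]:
        m=q["region"]; r,c=np.nonzero(m&(d>0)); print(t,q["p"],m.sum(),q["centre"])
        W=np.array([px2w("top",a,b,d[b,a]) for a,b in zip(c,r)])
        k=W[:,2]>60; print(k.sum(), W[k].min(0),W[k].max(0)); 
        if k.sum()>10:
            X=W[k][:,:2]; cc=X.mean(0); v=np.linalg.svd(X-cc)[2][0]; print("centroid",cc,"dir",v, "ang from y",np.degrees(np.arctan2(v[0],v[1])))
        np.save(t+"_W.npy",W)
# high points in stand area
m=[]
for b in range(165,285):
  for a in range(170,310):
    if d[b,a]>0:
      w=px2w("top",a,b,d[b,a]); 
      if w[2]>80: m.append([a,b,*w])
m=np.array(m); print(len(m)); 
bar=m[m[:,4]>107]; X=bar[:,2:4]; cc=X.mean(0); v=np.linalg.svd(X-cc)[2][0]; print("bar",len(bar),cc,v,X.min(0),X.max(0),np.degrees(np.arctan2(v[0],v[1])))
lev=m[(m[:,4]<=112)&(m[:,2]<560)]; print(lev[:, :].round(0)[::3])
E
```

```text
top brake_stand 0.63 [227.3, 194.7]Traceback (most recent call last):
  File "<stdin>", line 8, in <module>
ValueError: it knows: brake_lever_press, brake_stand, brake_stand_pivot, caliper, clutch_lever_press, clutch_stand, gear, loupe, micrometer, plug_gauge, ring_gauge, screwdriver, weight
```

View pics/z1.png

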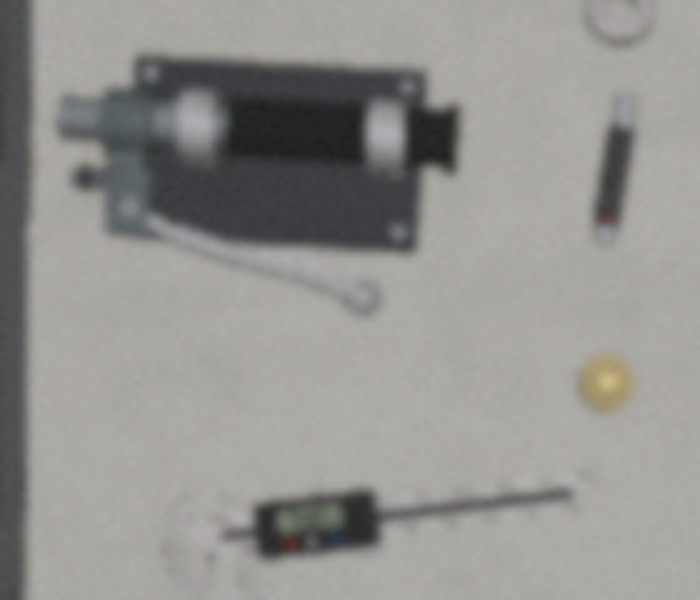

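```bash
python3 - <<'E'
from h import *
np.set_printoptions(precision=1,suppress=True)
_,d=capture("top");capture("scene")
for c in ["top","scene"]:
  for t,z in [("brake_stand",0),("brake_stand_pivot",100),("brake_lever_press",100)]:
    for q in pinpoint(c,t)[:2]: print(c,t,q["p"],q["centre"],px2z(c,*q["centre"],z))
print("zoom pivot",px2z("top",195.6,206.4,105),"ball",px2z("top",242.4,224.2,105))
print("bar ends",px2z("top",182.2,188.2,110),px2z("top",261,193,110))
# plate corners (zoom): 138,57 / 425,70 / 413,248 / 105?,..
for u in [(138,57),(425,72),(413,249)]: print("plate",px2z("top",170+u[0]/5,165+u[1]/5,10))
bs=masks_of("top","brake_stand")+masks_of("top","brake_lever_press")
for q in bs[:3]: print(q["p"],q["region"].sum(),q["centre"])
m=[]
for b in range(165,240):
  for a in range(170,280):
    if d[b,a]>0:
      w=px2w("top",a,b,d[b,a]); m.append([a,b,*w])
m=np.array(m); h=m[m[:,4]>85]; print(len(h))
bar=h[(h[:,4]>105)]; X=bar[:,2:4]; cc=X.mean(0); v=np.linalg.svd(X-cc)[2][0]; print("bar",len(bar),cc,v,bar[:,2:].min(0),bar[:,2:].max(0))
lev=h[(h[:,2]<552)]; print(len(lev)); print(lev.round(0)[::6])
E
```

```text
top brake_stand 0.77 [223.0, 195.4] [604.1 189.4   0. ]
top brake_stand_pivot 0.95 [192.5, 206.5] [562.9 256.5 100. ]
top brake_lever_press 0.49 [221.4, 221.1] [525.3 183.9 100. ]
scene brake_stand 0.95 [277.9, 212.1] [615.2 193.5   0. ]
scene brake_stand_pivot 0.95 [256.8, 183.2] [574.3 251.7 100. ]
scene brake_lever_press 0.59 [258.9, 196.0] [529.5 175.9 100. ]
scene brake_lever_press 0.4 [325.4, 323.8] [ 334.7 -325.5  100. ]
zoom pivot [562.5 248.  105. ] ball [516.6 131.  105. ]
bar ends [608.1 281.  110. ] [594.2  83.8 110. ]
plate [655.6 257.7  10. ]
plate [646.  101.2  10. ]
plate [548.9 108.4  10. ]
0.94 2639 [224.6, 194.2]
0.51 119 [227.5, 217.5]Traceback (most recent call last):
  File "<stdin>", line 17, in <module>
  File "h.py", line 4, in px2w
    m=camera_model(cam); x=(c-m["cx"])/m["fx"]*d; y=-(r-m["cy"])/m["fy"]*d
ValueError: time passes only in moves, steps and waits
```

```bash
python3 - <<'E'
from rig import *
from scipy.spatial.transform import Rotation as R
import numpy as np
s=sense(); q=s["ee_rot"]; M=R.from_quat([q[1],q[2],q[3],q[0]]).as_matrix()
print(q,M.round(3),s["time_s"],s["eef_pos"],s["force"])
yx=M[:,1]; print("tool y angle deg",np.degrees(np.arctan2(yx[1],yx[0])))
E
```

```text
[-8.98521834e-06  1.63691342e-01  9.86511604e-01 -1.82030316e-05] [[-0.946  0.323 -0.   ]
 [ 0.323  0.946 -0.   ]
 [ 0.    -0.    -1.   ]] 1.25 [169.54542512 496.867212   231.28104404] [-1.10321268  0.37931364  0.9794346 ]
tool y angle deg 71.15755937402844
```

```bash
python3 -m crank '{"dp":[[3.2,-3.2,0],[3.2,-3.2,0],[3.2,-3.2,0],[3.2,-3.2,0],[3.2,-3.2,0],[3.2,-3.2,0],[3.2,-3.2,0],[3.2,-3.2,0],[3.2,-3.2,0],[3.2,-3.2,0]],"delta_rot":[[0,0,2],[0,0,2],[0,0,2],[0,0,2],[0,0,2],[0,0,2],[0,0,2],[0,0,2],[0,0,2],[0,0,2]],"claw":[255,255,255,255,255,255,255,255,255,255]}' 40
python3 -m crank '{"dp":[[0,0,0],[0,0,0],[0,0,0]],"delta_rot":[[0,0,0],[0,0,0],[0,0,0]],"claw":[255,255,255]}'
```

```text
time_s: 2.25
eef_pos: [490.7, 175.3, 231.5]
ee_rot: [0.0, -0.011, 1.0, 0.0]
force: [0.8, 0.8, 0.2]
grip_width: -0.001
time_s: 2.55
eef_pos: [489.0, 177.6, 231.3]
ee_rot: [-0.0, -0.01, 1.0, 0.0]
force: [-0.6, 0.2, -1.0]
grip_width: -0.0
```

```bash
python3 -m crank '{"dp":[[0,0.4,-3.6],[0,0,-3.6],[0,0,-3.6],[0,0,-3.6],[0,0,0],[0,0,0]],"delta_rot":[[0,0,0],[0,0,0],[0,0,0],[0,0,0],[0,0,0],[0,0,0]],"claw":[255,255,255,255,255,255]}'
python3 - <<'E'
from rig import *
import cv2
for c in ["top","scene"]:
    p,d=capture(c)
    z=p[165:285,170:310] if c=="top" else p[130:250,190:330]
    cv2.imwrite(f"pics/{c}2.png",cv2.resize(z,None,fx=5,fy=5,interpolation=cv2.INTER_CUBIC)[:,:,::-1])
E
```

```text
time_s: 3.15
eef_pos: [489.5, 181.7, 88.4]
ee_rot: [0.0, -0.011, 1.0, 0.0]
force: [0.5, 0.1, -0.2]
grip_width: -0.0
```

View pics/scene2.png

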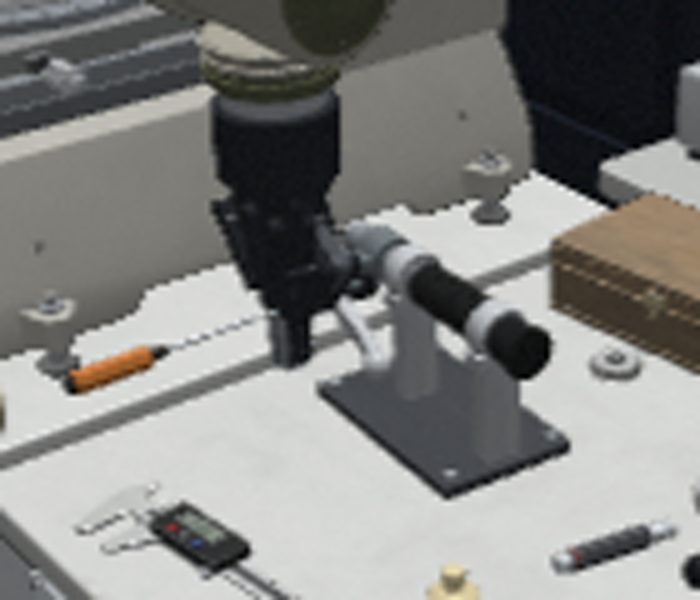

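View pics/top2.png

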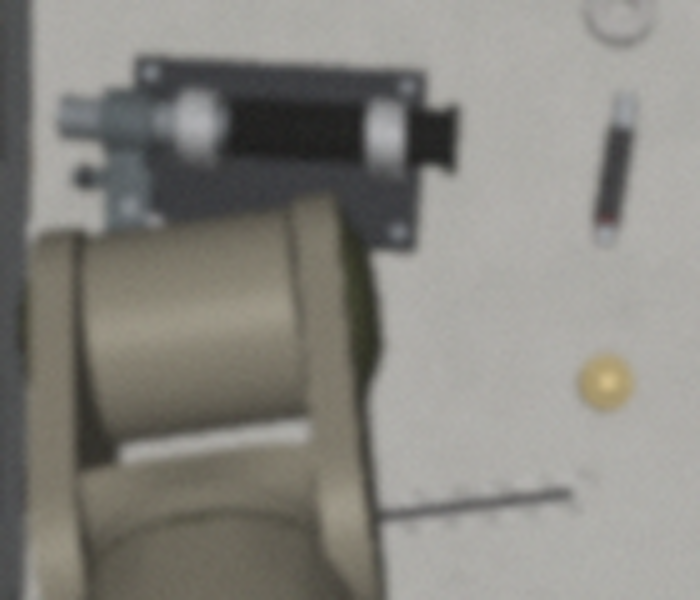

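The fingers (zoomed scene (290,350)) stand outside the lever, level with its blade, with the ball at (378,355) and nothing between them. I'll approach and feel for contact.

```bash
python3 -m crank '{"dp":[[0.8,0,0],[0.8,0,0],[0.4,0,0],[0.4,0,0],[0,0,0]],"delta_rot":[[0,0,0],[0,0,0],[0,0,0],[0,0,0],[0,0,0]],"claw":[255,255,255,255,255]}'
python3 -m crank '{"dp":[[0.4,-0.1,0],[0.4,-0.1,0],[0,0,0]],"delta_rot":[[0,0,0],[0,0,0],[0,0,0]],"claw":[255,255,255]}'
```

```text
time_s: 3.75
eef_pos: [514.0, 180.8, 87.3]
ee_rot: [0.0, -0.01, 1.0, -0.0]
force: [-0.8, 0.6, 0.4]
grip_width: -0.002
time_s: 4.05
eef_pos: [521.4, 178.6, 87.1]
ee_rot: [-0.001, -0.01, 1.0, -0.0]
force: [-3.6, -0.9, 1.4]
grip_width: -0.003
```

```bash
python3 -m crank '{"dp":[[0.4,-0.1,0],[0.4,-0.1,0],[0.2,-0.1,0],[0,0,0]],"delta_rot":[[0,0,0],[0,0,0],[0,0,0],[0,0,0]],"claw":[255,255,255,255]}'
python3 -m crank '{"dp":[[0.2,0,0],[0.2,0,0],[0,0,0]],"delta_rot":[[0,0,0],[0,0,0],[0,0,0]],"claw":[255,255,255]}'
python3 -m crank '{"dp":[[0.2,0,0],[0,0,0]],"delta_rot":[[0,0,0],[0,0,0]],"claw":[255,255]}'
```

```text
time_s: 4.45
eef_pos: [531.0, 175.8, 87.0]
ee_rot: [-0.001, -0.01, 1.0, -0.0]
force: [-5.5, -1.4, 1.1]
grip_width: -0.002
time_s: 4.75
eef_pos: [534.7, 175.4, 87.0]
ee_rot: [-0.001, -0.01, 1.0, -0.001]
force: [-6.7, -3.9, 2.3]
grip_width: -0.002
time_s: 4.95
eef_pos: [536.6, 175.3, 87.0]
ee_rot: [-0.001, -0.01, 1.0, -0.001]
force: [-7.3, -4.4, 2.3]
grip_width: -0.002
```

```bash
python3 -m crank '{"dp":[[0.1,0,0],[0.1,0,0],[0,0,0]],"delta_rot":[[0,0,0],[0,0,0],[0,0,0]],"claw":[255,255,255]}'
python3 -m crank '{"dp":[[0.1,0,0],[0,0,0]],"delta_rot":[[0,0,0],[0,0,0]],"claw":[255,255]}'
python3 -m crank '{"dp":[[0.1,0,0],[0,0,0]],"delta_rot":[[0,0,0],[0,0,0]],"claw":[255,255]}'
```

```text
time_s: 5.25
eef_pos: [538.5, 175.2, 87.0]
ee_rot: [-0.002, -0.01, 1.0, -0.001]
force: [-7.6, -5.0, 3.9]
grip_width: -0.001
time_s: 5.45
eef_pos: [539.4, 175.2, 87.0]
ee_rot: [-0.002, -0.01, 1.0, -0.001]
force: [-8.0, -5.7, 2.9]
grip_width: -0.003
time_s: 5.65
eef_pos: [540.4, 175.1, 86.9]
ee_rot: [-0.002, -0.01, 1.0, -0.001]
force: [-8.5, -5.9, 2.8]
grip_width: 0.005
```

```bash
python3 -m crank '{"dp":[[0.1,0,0],[0,0,0]],"delta_rot":[[0,0,0],[0,0,0]],"claw":[255,255]}'
python3 -m crank '{"dp":[[0.1,0,0],[0,0,0]],"delta_rot":[[0,0,0],[0,0,0]],"claw":[255,255]}'
python3 -m crank '{"dp":[[0.05,0,0],[0,0,0]],"delta_rot":[[0,0,0],[0,0,0]],"claw":[255,255]}'
```

```text
time_s: 5.85
eef_pos: [541.2, 175.0, 86.9]
ee_rot: [-0.002, -0.01, 1.0, -0.001]
force: [-9.0, -6.9, 3.8]
grip_width: 0.003
time_s: 6.05
eef_pos: [542.0, 174.9, 86.9]
ee_rot: [-0.002, -0.01, 1.0, -0.001]
force: [-10.7, -6.2, 3.8]
grip_width: -0.002
time_s: 6.25
eef_pos: [542.0, 175.0, 86.9]
ee_rot: [-0.003, -0.01, 1.0, -0.001]
force: [-12.7, -6.8, 6.2]
grip_width: -0.002
```

```bash
python3 -m crank '{"dp":[[0.1,0,0],[0,0,0],[0,0,0],[0,0,0]],"delta_rot":[[0,0,0],[0,0,0],[0,0,0],[0,0,0]],"claw":[255,255,255,255]}'
python3 - <<'E'
from rig import *
import cv2
p,d=capture("scene"); cv2.imwrite("pics/s3.png",cv2.resize(p[150:230,220:320],None,fx=7,fy=7,interpolation=cv2.INTER_CUBIC)[:,:,::-1])
s=sense();print(s["eef_pos"],s["force"])
E
```

```text
time_s: 6.65
eef_pos: [542.0, 175.0, 86.8]
ee_rot: [-0.004, -0.01, 1.0, -0.001]
force: [-18.4, -7.4, 9.5]
grip_width: 0.002
[542.00726178 174.95495198  86.81760946] [-18.18789445  -7.9473876    9.02644815]
```

View pics/s3.png

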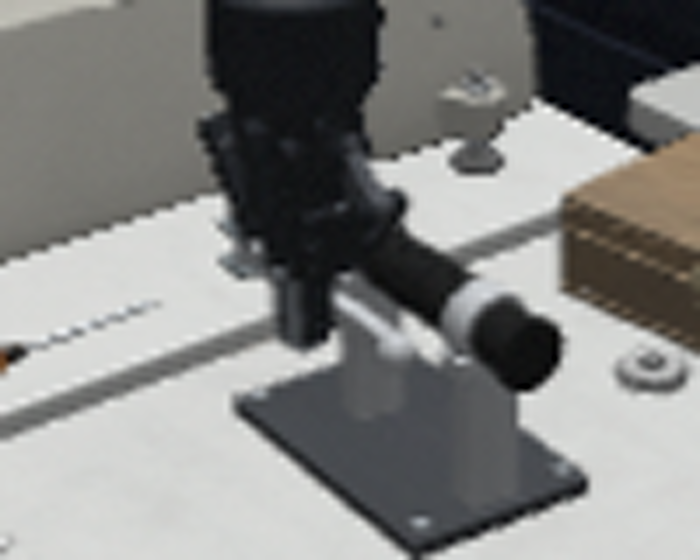

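The lever is in at its stop: the force climbs from 8 to 18 N with no further travel, at the computed x. The ball shows at zoomed (395,345), with a clear gap to the bar. Now I'll let it out.

```bash
python3 -m crank '{"dp":[[-0.3,0,0],[-0.5,0.1,0],[-0.5,0.1,0],[-0.6,0.1,0],[-0.8,0.1,0],[-1,0.1,0],[0,0,0],[0,0,0],[0,0,0],[0,0,0]],"delta_rot":[[0,0,0],[0,0,0],[0,0,0],[0,0,0],[0,0,0],[0,0,0],[0,0,0],[0,0,0],[0,0,0],[0,0,0]],"claw":[255,255,255,255,255,255,255,255,255,255]}'
python3 - <<'E'
from rig import *
import cv2
p,d=capture("scene"); cv2.imwrite("pics/s4.png",cv2.resize(p[150:230,220:320],None,fx=7,fy=7,interpolation=cv2.INTER_CUBIC)[:,:,::-1])
s=sense();print(s["eef_pos"],s["force"])
E
```

```text
time_s: 7.7
eef_pos: [508.4, 180.8, 87.3]
ee_rot: [0.0, -0.01, 1.0, 0.0]
force: [0.0, -0.2, 0.4]
grip_width: -0.001
[508.34631051 180.78939312  87.29543773] [ 0.53644165  0.4200305  -0.31653291]
```

View pics/s4.png

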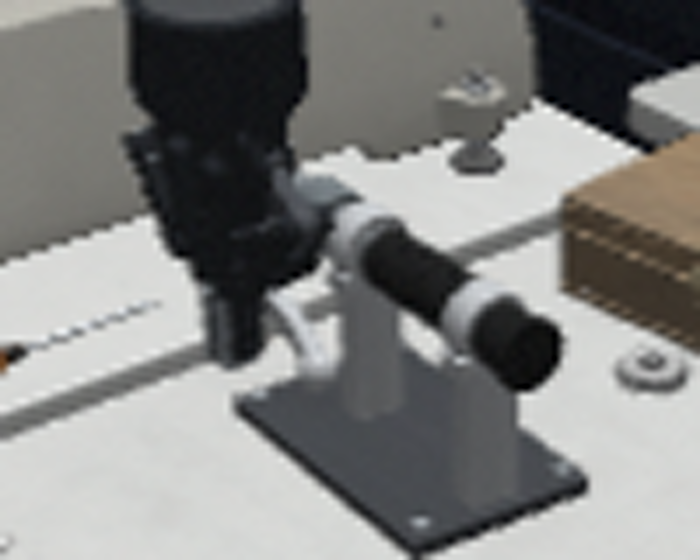

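The lever is fully out again: its ball is back at zoomed (318,370), and the fingers stand clear with zero force. Now the second, gentle press.

```bash
python3 -m crank '{"dp":[[0.6,0,0],[0.5,-0.1,0],[0.5,-0.1,0],[0.5,-0.1,0],[0.5,-0.1,0],[0.3,-0.1,0],[0.2,0,0],[0.1,0,0],[0.1,0,0],[0,0,0]],"delta_rot":[[0,0,0],[0,0,0],[0,0,0],[0,0,0],[0,0,0],[0,0,0],[0,0,0],[0,0,0],[0,0,0],[0,0,0]],"claw":[255,255,255,255,255,255,255,255,255,255]}'
python3 -m crank '{"dp":[[0.1,0,0],[0,0,0]],"delta_rot":[[0,0,0],[0,0,0]],"claw":[255,255]}'
```

```text
time_s: 8.75
eef_pos: [540.1, 175.0, 86.9]
ee_rot: [-0.002, -0.01, 1.0, -0.001]
force: [-8.2, -6.0, 4.3]
grip_width: -0.0
time_s: 8.95
eef_pos: [541.0, 175.0, 86.9]
ee_rot: [-0.002, -0.01, 1.0, -0.001]
force: [-8.5, -5.0, 3.1]
grip_width: -0.002
```

```bash
python3 -m crank '{"dp":[[0.1,0,0],[0.05,0,0],[0,0,0]],"delta_rot":[[0,0,0],[0,0,0],[0,0,0]],"claw":[255,255,255]}'
python3 -m crank '{"dp":[[0.05,0,0],[0,0,0],[0,0,0],[0,0,0],[0,0,0],[0,0,0],[0,0,0],[0,0,0]],"delta_rot":[[0,0,0],[0,0,0],[0,0,0],[0,0,0],[0,0,0],[0,0,0],[0,0,0],[0,0,0]],"claw":[255,255,255,255,255,255,255,255]}'
python3 - <<'E'
from rig import *
import cv2
p,d=capture("scene"); cv2.imwrite("pics/s5.png",cv2.resize(p[150:230,220:320],None,fx=7,fy=7,interpolation=cv2.INTER_CUBIC)[:,:,::-1])
p,d=capture("top"); cv2.imwrite("pics/t5.png",p[:,:,::-1])
s=sense();print(s["eef_pos"],s["force"],s["dq"])
E
```

```text
time_s: 9.25
eef_pos: [542.0, 174.8, 86.9]
ee_rot: [-0.003, -0.01, 1.0, -0.001]
force: [-10.9, -6.6, 5.5]
grip_width: -0.003
time_s: 10.05
eef_pos: [542.0, 174.9, 86.8]
ee_rot: [-0.003, -0.01, 1.0, -0.001]
force: [-13.8, -7.2, 7.6]
grip_width: 0.002
[541.9896467  174.85520931  86.8354747 ] [-13.84874512  -7.72100307   7.46573056] [ 0.00025454 -0.0006553  -0.00046802 -0.00114844  0.00037787  0.00081788]
```

View pics/s5.png

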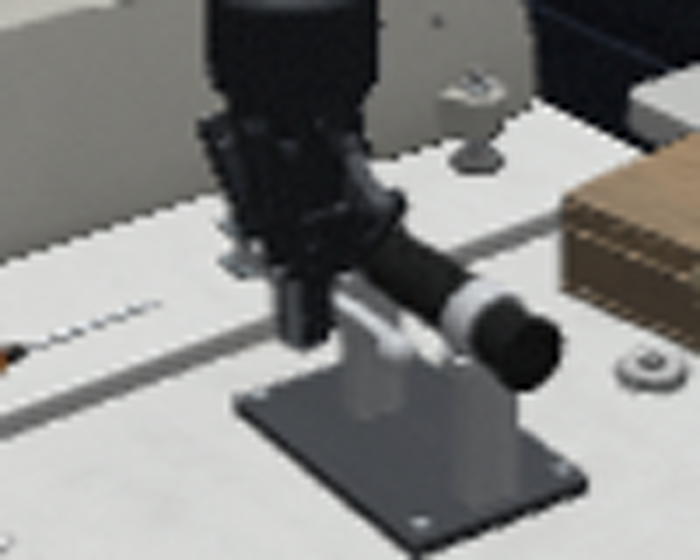

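View pics/t5.png

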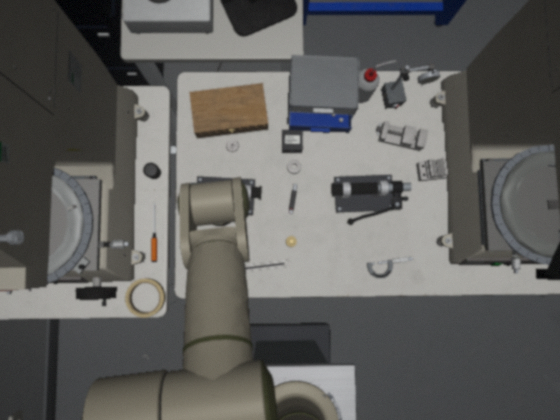

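The lever sits at the same stop position as on the first press, with its ball at zoomed (395,345). It holds still at about 14 N. The top view shows the bystanders that aren't hidden by the arm, and the clutch stand, all unmoved. Handing in.

```bash
python3 -c "
from rig import *
print(finish_job())"
```

```text
the job is handed in; nothing more can be done
None
```

The job is handed in with the closed fingers holding the brake lever at its stop. No verdict was reported.

- **First press:** I pushed the lever in with the outer side of the shut fingers. It stopped at TCP x ≈ 542.0 mm, where the force rose from about 8 N to 18 N without further travel. The stop I had worked out from the pictures was about 540 mm.
- **Release:** I backed off about 34 mm. The tool force went to zero and the picture showed the lever back at rest.
- **Second press:** I stopped at the same 542.0 mm and held there for about 0.9 s before handing in. The force along the push was about 14 N (about 17 N in all axes), and the arm was still.

**Checks:** The lever angle cannot be read directly, so "at the stop" rests on the force rise, the repeated position and the pictures. The last top view showed the clutch stand and the visible bystanders unmoved; the arm hid most of the caliper. One of my measuring scripts stopped with an error partway through its checks, so I took the stand's position from the picture and the detectors instead.

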